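# Slide the case ring along the rail into the corner pocket

## Task

On the dark locating plate, push the steel case ring straight across until it touches the long rail, then slide it along the rail, kept against it all the way, into the corner pocket at the right-hand end until it is fully home against the end stop. Only push it with the fingertips: never lift it off the plate or tip it over, leave the brass disc on the plate and the other things on the bench where they are, and finish with the hand clear.

Things in the scene. Friction and masses are not known exactly. Their poses are not given: they have to be found in the camera images.
- locating_plate: Fixed dark steel plate flat on the bench, 150 mm (its x) by 330 mm (its y), 6 mm thick; origin at the centre of its underside; x points to the far edge, y along the rail to the left, z up. Aluminium bars 9 mm high stand on it (tops 15 mm over the bench): rail, end stop and lip.
- rail (a point): Middle of the rail's near face, at the plate's upper face (x = +55, y = 0, z = 6 mm in the plate's frame; same axes). The face is straight from y = -160 to +160 mm; the rail is 18 mm wide. Rail, stop and lip are polished and slippery.
- pocket_lip (a point): Middle of the near-side lip of the corner pocket, at the plate's upper face (x = 0, y = -139.5, z = 6 mm in the plate's frame). The lip spans x = -8 to +8, y = -150 to -129 mm and joins the end stop, whose inner face lies at y = -150 mm, x = -23 to +55 mm. The pocket between rail and lip is 47 mm wide, open to +y; a ring more than about 4 mm off the rail does not enter.
- nest (a point): Where the ring's origin lies when it is fully home in the corner pocket, against rail and stop: on the plate's upper face, at x = +33 mm, y = -128 mm, z = 6 mm in the plate's frame; same axes as the plate.
- ring: Loose plain bright steel case ring, open in the middle, 43 mm outside diameter (outer radius about 22 mm), 14 mm tall, about 50 g; lies flat on the left part of the plate, well away from the rail; origin at the centre of its underside. It slides freely when pushed from the side with closed fingertips a few mm above the plate.
- disc: Loose brass disc with dark hour marks, 31 mm across, 10 mm tall, lying on the near right part of the plate; origin at the centre of its underside. Leave it alone.
- tin: Round white metal tin, 50 mm across, 21 mm tall, on the bench behind the plate; origin at the centre of its underside. Leave it alone.
- loupe: Black eyeglass loupe, 35 mm across, 34 mm tall, on the bench behind the plate; origin at the centre of its underside. Leave it alone.
- jar_lid: Lime green jar lid, 69 mm across, 16 mm tall, on the bench behind the plate; origin at the centre of its underside. Leave it alone.
- marker: Grey and blue marker pen, 134 mm long (its y), 13 mm thick, lying on the bench at the left; origin under its middle. Leave it alone.
- driver: Small screwdriver with a blue handle, 108 mm long (its y), 11 mm thick, lying on the bench behind the plate on the right; origin under its middle. Leave it alone.
Things that resemble listed ones, but are neither listed nor needed, are in the scene too. Leave any orange or red look-alike of the ring alone.

How it is judged:
By the outcome, as a careful person would: the job done as asked, in the order asked, and still so for the second after the job is handed in, with the robot touching nothing.
It also fails if it takes over 48 s, if anything falls off the work surface, if the arm or the gripper's body presses on something with over 40 N, if the wrist force passes 120 N, or if a joint passes its speed limit or range.

## Robot

A 6-joint arm with a two-finger parallel gripper is mounted at the origin on a cart in front of the work surface, level with it; the furniture and walls round the work are solid. World frame = base frame: x ahead of the robot, y to its left, z up, the work surface at z = 0. Lengths are in m, angles in rad, forces in N, time in s.
With the tool pointing down it reaches from about 0.375 to 0.9 m from the base axis. Payload 3.1 kg.
Tool frame: the origin (TCP) lies at the very end of the fingers, on their centre line; the grasp point (between the pads) lies 19 mm behind it (manip.hold_point_z is the distance from the TCP to the grasp point, in m); x points along the fingers, y is the direction in which the jaws open and shut, and the axes are right-handed (so a half turn about x gives the same grasp; the last joint's range is limited). The gripper opens to 85 mm and grips with 20 to 120 N. Pads are 22 mm wide; open, the fingers measure 114 mm over their backs; the gripper's body (76 mm by 85 mm) begins 54 mm behind the grasp point. The pads swing forward as they close: fully open they stand 13 mm farther back than shut.
Start: joints at [-0.178, 0.527, 1.433, -0, 1.181, -0.178], TCP at [0.625, 0, 0.231] pointing down, gripper open.
Joint ranges: [-3.08, 3.08], [-0.75, 2.2], [0.22, 2.44], [-1.43, 4.57], [0, 2.65], [-2.85, 2.85]. Speed limits (rad/s): [2.79, 2.79, 3.14, 3.14, 3.14, 3.14].

## Interface

Orientations are given as a rotation vector (axis times angle).
In Python, from rig import manip gives the robot as it stands.
- The arm moves only by the tool send_rows, never from a script. Its arguments are lists of equal length, an entry for each row: "translation": the shift along the tool's x, y, z in units of 50 mm (1.0 is 50 mm), a list of three; "angular": the turn, a rotation vector about the tool's x, y, z in units of 5 degrees (1.0 is 5 degrees), a list of three; "claw": the opening in per cent of the stroke, from 0 (shut) to 100 (fully open). A call has 1 to 20 rows; each row is the pose to reach, as a shift and turn from the pose measured when the call began, along the tool's axes at that moment; what a row does not reach only later rows make up. A row lasts 1/8 s, in which the tool goes at most 62.5 mm and 10.7 degrees, less where a joint would pass 70% of its speed; a pose out of reach is approached as far as the arm can. A call with a gripper value outside its range is refused whole. The fingers move at their own pace and stop on an object; "force" is the grip in N (left out, the last holds). Time passes only in rows, so rows that repeat a pose let the fingers close. It gives the time, the measured TCP pose, the force and the opening at its end, in the units of the state.
- manip.read_state(): the state, without advancing time (a new reading comes with each control period).
- manip.snapshot(name): name is "side" or "top" or "wrist"; returns (picture, depth): 480x640x3 uint8, red, green, blue; 480x640 float32, m along the optical axis (not along the pixel's ray), 0 where there is no reading.
- manip.camera_params(name): a dict with "intrinsics" (3x3 intrinsics, pixels), "R" (3x3) and "t" (3): a world point X has camera coordinates R X + t; the wrist camera has in their place "mount" (4x4, takes a point from camera to tool coordinates, whose origin is the TCP and whose axes are the tool frame's). Camera axes: x right, y down, z forward; pixel columns grow to the right and rows downward; lengths in m; the calibration is good to about 2 mm. A picture is of the moment at which its call begins: read the wrist's pose just before it. camera_params takes no time and is no camera call.
- manip.close_job(): hands the job in, once; it reports no verdict.
The state is a dict: "t": time; "joint_pos": joint angles; "qvel": joint speeds; "effort": joint torques, N m; "tcp_pos": TCP position; "tool_rot": TCP orientation; "wrist_force": force on the tool from outside, world axes, zero at the start; "moment": the same for the moment, N m; "width": finger opening in m.
Only numpy, scipy, OpenCV 4.12 (cv2) and the standard library are available. Lean on these libraries where they do the work, as an engineer would, in place of code of your own. Each camera call takes 0.05 s, during which the arm holds its last target. There are 200 camera calls.

## Working session

There is one attempt and no reset: what is moved stays moved. The work goes in short steps, Python scripts to look and compute and a tool call to move; the robot and the scene stay as the last step left them, time stands still between calls to the robot, and variables do not carry over. Pictures are saved under pics/ and viewed, about 8 in all and at most 12, crops included, and the job is handed in when it is done.

Besides the shell and the picture viewer there is one more tool, called after "Emit:" as name(argument=value, ...), one argument or row to a line, values as JSON. send_rows: Moves the arm, as the interface text tells. Its arguments: {"type":"object","properties":{"translation":{"type":"array","items":{"type":"array","items":{"type":"number"}}},"angular":{"type":"array","items":{"type":"array","items":{"type":"number"}}},"claw":{"type":"array","items":{"type":"number"}},"force":{"type":"number"}},"required":["translation","angular","claw"]}

```bash
mkdir -p pics; ls
python3 - <<'E'
from rig import manip
import cv2,numpy as np
s=manip.read_state();print(s)
for n in("top","side"):
    p,d=manip.snapshot(n);cv2.imwrite(f"pics/{n}0.png",p[:,:,::-1]);np.savez(f"{n}0.npz",p=p,d=d)
    c=manip.camera_params(n);print(n,c)
print(manip.camera_params("wrist"))
E
```

```text
pics
{'t': 0.0, 'joint_pos': array([-1.78504837e-01,  5.28478718e-01,  1.43391167e+00,  9.83391739e-06,
        1.18138645e+00, -1.78514479e-01]), 'qvel': array([-0.00047558,  0.00162435, -0.00018796,  0.0007083 ,  0.00090029,
        0.00134705]), 'effort': array([ 2.50220628e-04, -4.42344439e+01, -1.78024775e+01, -2.06930472e-04,
        8.36740597e-03,  2.24214921e-05]), 'tcp_pos': array([6.24282631e-01, 1.58614691e-04, 2.30322925e-01]), 'tool_rot': array([ 1.20847117,  1.21107621, -1.21058916]), 'wrist_force': array([-1.15645275, -0.04859307, -0.42817499]), 'moment': array([0.00971909, 0.00770061, 0.00501329]), 'width': 0.08530995757071594}
top {'intrinsics': array([[543.25479505,   0.        , 321.40075835],
       [  0.        , 543.25479505, 237.63742814],
       [  0.        ,   0.        ,   1.        ]]), 'R': array([[ 5.81545588e-05, -9.99924272e-01, -1.23064059e-02],
       [-9.96397933e-01,  9.85650959e-04, -8.47949765e-02],
       [ 8.48006849e-02,  1.22670086e-02, -9.96322420e-01]]), 't': array([-0.02981695,  0.58446753,  1.23220012])}
side {'intrinsics': array([[462.1
[... 163 characters left out ...]
767, -0.30726169, -0.01361427],
       [-0.17978853,  0.59159245, -0.7859354 ],
       [ 0.24954194, -0.74539159, -0.61815872]]), 't': array([0.57519817, 0.15272925, 0.85399705])}
{'intrinsics': array([[335.05692524,   0.        , 319.15002811],
       [  0.        , 335.05692524, 243.62592262],
       [  0.        ,   0.        ,   1.        ]]), 'mount': array([[-1.04591280e-04, -2.62464531e-01,  9.64941635e-01,
        -1.43135595e-01],
       [ 9.99999994e-01,  2.54069075e-06,  1.09082370e-04,
        -3.48810457e-04],
       [-3.10818714e-05,  9.64941641e-01,  2.62464529e-01,
        -6.66592989e-02],
       [ 0.00000000e+00,  0.00000000e+00,  0.00000000e+00,
         1.00000000e+00]])}
```

View pics/top0.png

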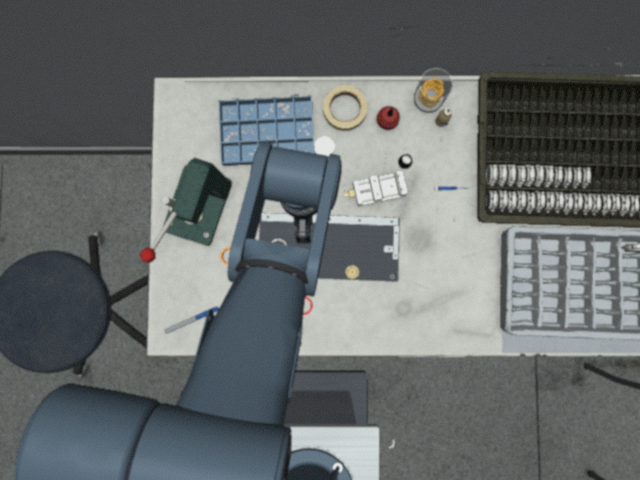

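View pics/side0.png

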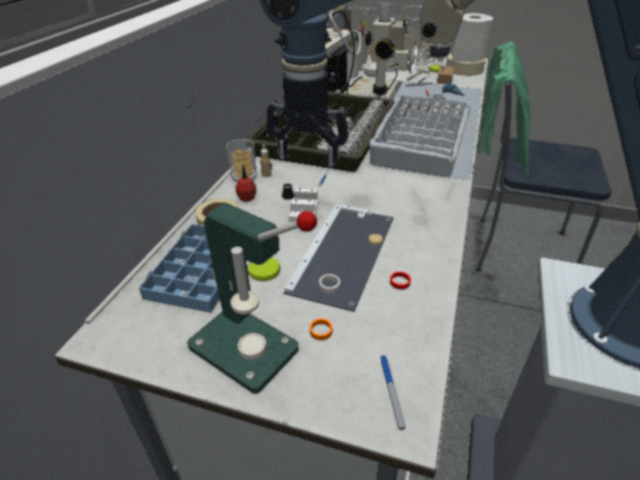

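Top view: the plate spans about (250–400, 215–280), with the end stop and lip at (393,240), the disc at (352,271) and the ring partly hidden near (279,242). Side view: the ring is at (329,283). Next, the wrist view.

```bash
cat > h.py <<'E'
from rig import manip
import cv2,numpy as np
from scipy.spatial.transform import Rotation as Ro
def cam(n):
    """-> K, Rcw (cam to world), centre"""
    c=manip.camera_params(n)
    if n=="wrist":
        s=manip.read_state();T=np.eye(4);T[:3,:3]=Ro.from_rotvec(s["tool_rot"]).as_matrix();T[:3,3]=s["tcp_pos"]
        T=T@c["mount"];return c["intrinsics"],T[:3,:3],T[:3,3]
    return c["intrinsics"],c["R"].T,-c["R"].T@c["t"]
def ray(C,uv,z):
    K,R,o=C;uv=np.atleast_2d(uv).astype(float)
    d=np.c_[uv,np.ones(len(uv))]@np.linalg.inv(K).T@R.T
    return o+d*((z-o[2])/d[:,2])[:,None]
def proj(C,X):
    K,R,o=C;c=(np.atleast_2d(X)-o)@R@K.T;return c[:,:2]/c[:,2:]
def ortho(C,img,x0,x1,y0,y1,z,s=0.0005):
    """top-down rectified picture of plane z: rows x1->x0, cols y1->y0"""
    xs=np.arange(x1,x0,-s);ys=np.arange(y1,y0,-s);Y,X=np.meshgrid(ys,xs)
    uv=proj(C,np.c_[X.ravel(),Y.ravel(),np.full(X.size,z)]).astype(np.float32).reshape(*X.shape,2)
    return cv2.remap(img,uv[...,0],uv[...,1],cv2.INTER_LINEAR)
E
python3 - <<'E'
from h import *
C=cam("wrist");p,d=manip.snapshot("wrist");np.savez("w0.npz",p=p,d=d,R=C[1],o=C[2],K=C[0])
cv2.imwrite("pics/w0.png",p[:,:,::-1]);print(Ro.from_rotvec(manip.read_state()["tool_rot"]).as_matrix().round(3))
c=cam("side");S=np.load("side0.npz")
print(ray(c,[[329,283],[340,206],[394,215],[355,307],[288,293]],.006).round(4))
c=cam("top");print(ray(c,[[399,279],[399,219],[393,240],[352,271],[279,242]],.01).round(4))
E
```

```text
[[-0.002  1.    -0.   ]
 [ 0.    -0.    -1.   ]
 [-1.    -0.002 -0.   ]]
[[ 0.5629  0.0633  0.006 ]
 [ 0.6185 -0.2144  0.006 ]
 [ 0.4814 -0.2144  0.006 ]
 [ 0.4955  0.1128  0.006 ]
 [ 0.6327  0.115   0.006 ]]
[[ 0.4892 -0.2101  0.01  ]
 [ 0.6294 -0.2118  0.01  ]
 [ 0.58   -0.1972  0.01  ]
 [ 0.5077 -0.1011  0.01  ]
 [ 0.5755  0.0694  0.01  ]]
```

View pics/w0.png

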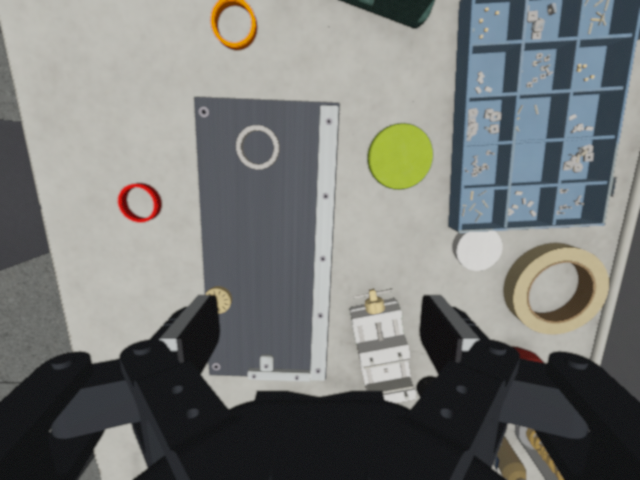

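Wrist view: the ring is at (257,147), the rail runs from (329,103) to (319,380), the lip and stop are at (266,362)/(262,377), and the disc is at (217,300). I'll measure these now.

```bash
cat > meas.py <<'E'
from h import *
def fitlines(C,p):
    g=p.astype(float).mean(2); hsv=cv2.cvtColor(p,cv2.COLOR_RGB2HSV)
    s=.0005;out={}
    # rail near edge on rail-top plane z=.015, scanning along world x at many y
    pts=[]
    for y in np.arange(-.15,.10,.005):
        o=ortho(C,p,.55,.66,y,y+.001,.015,s).astype(float).mean((1,2))[::-1]
        # dark(plate)->bright(rail): first strong rise going +x, ring excluded by width
        gr=np.gradient(cv2.GaussianBlur(o[:,None],(1,5),1).ravel()); i=np.argmax(gr*(np.arange(len(gr))>20)); 
        pts.append((.66-(len(o)-1-i)*s,y+.0005))
    pts=np.array(pts);a=np.polyfit(pts[:,1],pts[:,0],1)
    for _ in range(5):
        r=pts[:,0]-np.polyval(a,pts[:,1]);k=abs(r)<max(.001,1.5*np.median(abs(r)));a=np.polyfit(pts[k,1],pts[k,0],1)
    return a,k.sum(),len(pts),r[k].std()
def ring(C,p,zt=.02,x0=.5,x1=.62,y0=-.2,y1=.12):
    s=.0005;o=ortho(C,p,x0,x1,y0,y1,zt,s);m=(o.mean(2)>120).astype(np.uint8)
    cs,_=cv2.findContours(m,cv2.RETR_EXTERNAL,cv2.CHAIN_APPROX_NONE)
    for c in cs:
        (u,v),r=cv2.minEnclosingCircle(c)
        if cv2.contourArea(c)*s*s>2e-4: 
            A=cv2.contourArea(c)*s*s;M=cv2.moments(c);u,v=M["m10"]/M["m00"],M["m01"]/M["m00"]
            print("blob x %.4f y %.4f"%(x1-v*s,y1-u*s),"Dencl %.4f Darea %.4f"%(2*r*s,2*(A/np.pi)**.5))
    return o
E
python3 - <<'E'
from meas import *
w=np.load("w0.npz");C=(w["K"],w["R"],w["o"]);p=w["p"]
print("rail face x=a*y+b",fitlines(C,p))
ring(C,p)
o=ortho(C,p,.45,.68,-.25,.15,.015);cv2.imwrite("pics/o0.png",o[:,:,::-1])
S=np.load("side0.npz");ring(cam("side"),S["p"]);
o2=ortho(cam("side"),S["p"],.45,.68,-.25,.15,.015)
g=(slice(None),slice(0,800))
cv2.imwrite("pics/oo.png",np.vstack([o,o2])[:, :, ::-1][::1][:, :800][:600*2])
print(o.shape)
E
```

```text
rail face x=a*y+b (array([0.03890533, 0.61982174]), np.int64(49), 50, np.float64(0.00022924913255590958))
blob x 0.5121 y -0.0957 Dencl 0.0318 Darea 0.0226
blob x 0.5605 y 0.0721 Dencl 0.0446 Darea 0.0439
blob x 0.5865 y -0.1632 Dencl 0.2499 Darea 0.0512
blob x 0.5791 y 0.1184 Dencl 0.1202 Darea 0.0193
blob x 0.5079 y -0.0939 Dencl 0.0328 Darea 0.0240
blob x 0.5601 y 0.0719 Dencl 0.0478 Darea 0.0453
blob x 0.5847 y -0.1439 Dencl 0.3290 Darea 0.0709
(461, 800, 3)
```

View pics/o0.png

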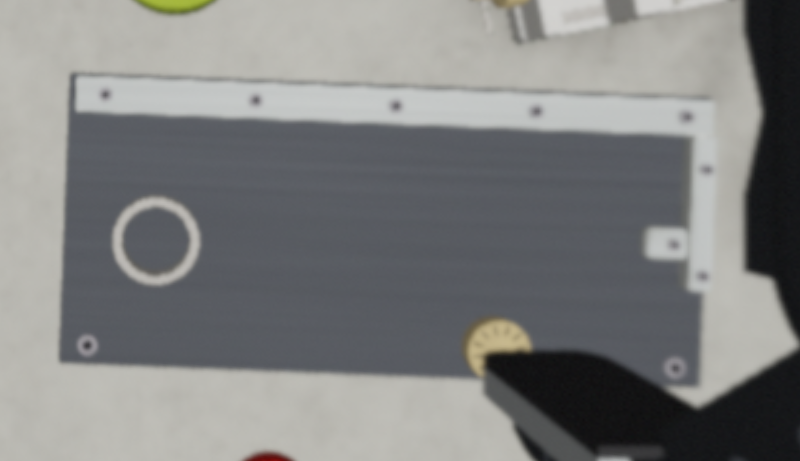

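Everything is consistent: the ring is 44 mm across at (0.5605, 0.072), and the rail face is x = 0.6198 + 0.0389·y, so the plate yaw is −2.2°. The ring is about 40 mm off the rail. I'll shut the fingers, align with the plate and go to the near side of the ring.

Emit:
send_rows(
  translation=[
    [0,-1.1,-0.7],
    [0.5,-2.2,-1.48],
    [1.5,-2.2,-1.48],
    [2.5,-2.2,-1.48],
    [3,-2.2,-1.48],
    [3,-2.2,-1.48],
    [3,-2.2,-1.48],
    [3,-2.2,-1.48],
  ],
  angular=[
    [0.45,0,0],
    [0.45,0,0],
    [0.45,0,0],
    [0.45,0,0],
    [0.45,0,0],
    [0.45,0,0],
    [0.45,0,0],
    [0.45,0,0],
  ],
  claw=[0,0,0,0,0,0,0,0],
)

```text
t: 1.15
tcp_pos: [0.5153, 0.0741, 0.0821]
tool_rot: [1.239, 1.189, -1.237]
wrist_force: [-0.1, 0.3, -0.3]
width: 0.0
```

Run:
```python
from meas import *
s=manip.read_state();print({k:np.round(s[k],4) for k in("t","tcp_pos","tool_rot","wrist_force","width")})
C=cam("wrist");p,d=manip.snapshot("wrist");np.savez("w1.npz",p=p,d=d,R=C[1],o=C[2],K=C[0])
ring(C,p,x0=.53);print(proj(C,s["tcp_pos"]))
q,d2=manip.snapshot("side");c=cam("side");print("tcp in side",proj(c,s["tcp_pos"]));ring(c,q,x0=.535)
v=np.hstack([cv2.resize(p,(400,300)),cv2.resize(q[180:345,220:440],(400,300))]);cv2.imwrite("pics/v1.png",v[:,:,::-1])
```

```text
{'t': np.float64(1.15), 'tcp_pos': array([0.5153, 0.0741, 0.0821]), 'tool_rot': array([ 1.2388,  1.1894, -1.2371]), 'wrist_force': array([-0.0752,  0.2946, -0.3022]), 'width': np.float64(0.0)}
blob x 0.5603 y 0.0724 Dencl 0.0439 Darea 0.0433
[[319.88990355 301.20417572]]
tcp in side [[351.33089132 262.49012817]]
blob x 0.5601 y 0.0720 Dencl 0.0493 Darea 0.0463
blob x 0.6173 y -0.0180 Dencl 0.2030 Darea 0.0321
```

View pics/v1.png

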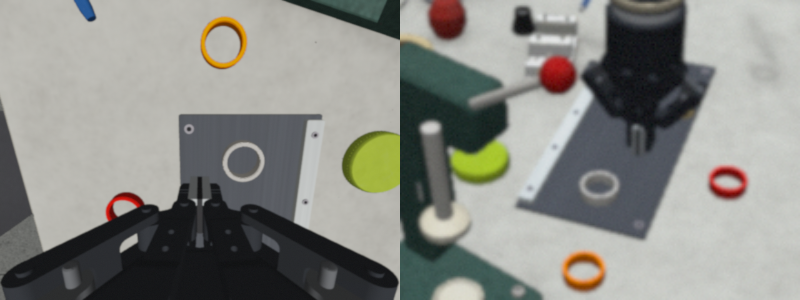

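The ring and fingertips are in line, with nothing in the way. Descending, then pushing across.

Emit:
send_rows(
  translation=[
    [0.7,0,0],
    [1.3,0,0],
    [1.4,0,0],
    [1.4,0,0],
    [1.4,0.1,0],
    [1.4,0.2,0],
    [1.4,0.28,0],
    [1.4,0.36,0],
    [1.4,0.44,0],
    [1.4,0.52,0],
    [1.4,0.6,0],
    [1.4,0.67,0],
    [1.4,0.74,0],
    [1.4,0.8,0],
    [1.4,0.84,0],
    [1.4,0.84,0],
  ],
  angular=[
    [0,0,0],
    [0,0,0],
    [0,0,0],
    [0,0,0],
    [0,0,0],
    [0,0,0],
    [0,0,0],
    [0,0,0],
    [0,0,0],
    [0,0,0],
    [0,0,0],
    [0,0,0],
    [0,0,0],
    [0,0,0],
    [0,0,0],
    [0,0,0],
  ],
  claw=[0,0,0,0,0,0,0,0,0,0,0,0,0,0,0,0],
)

```text
t: 3.25
tcp_pos: [0.5553, 0.0727, 0.0125]
tool_rot: [1.237, 1.193, -1.24]
wrist_force: [-3.9, 0.7, 7.2]
width: -0.0002
```

```bash
cat > look.py <<'E'
from meas import *
import sys
n=sys.argv[1]
s=manip.read_state();print({k:np.round(s[k],4) for k in("t","tcp_pos","tool_rot","wrist_force","width")})
C=cam("wrist");p,d=manip.snapshot("wrist");q,_=manip.snapshot("side");c=cam("side")
x,y=s["tcp_pos"][:2]
b=(.47,.65,y-.09,y+.09)
o=ortho(C,p,*b,.020);o2=ortho(c,q,*b,.020)
np.savez(n,p=p,q=q,R=C[1],o=C[2],K=C[0],b=b)
cv2.imwrite(f"pics/{n}.png",np.hstack([o,o2])[:,:,::-1])
E
python3 look.py v2
```

```text
{'t': np.float64(3.25), 'tcp_pos': array([0.5553, 0.0727, 0.0125]), 'tool_rot': array([ 1.2367,  1.1929, -1.2399]), 'wrist_force': array([-3.9452,  0.6538,  7.1986]), 'width': np.float64(-0.0002)}
```

View pics/v2.png

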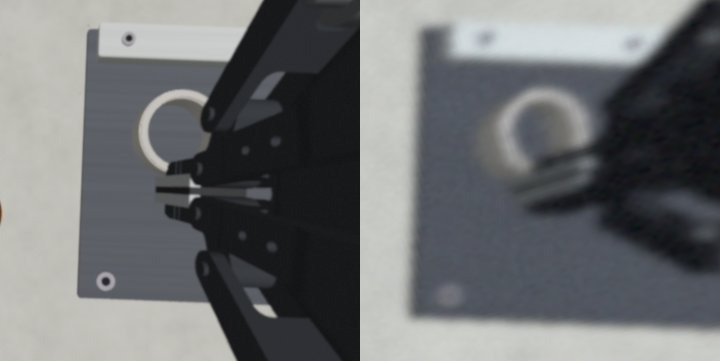

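The ring (left panel, centre (183,130)) is at about x = 0.585, roughly 16 mm short of the rail. The fingertip half thickness is about 8 mm. The 7 N upward force is unexpected, so I'll check it with a hold row.

Emit:
send_rows(
  translation=[
    [0,0,0],
    [0,0,0],
  ],
  angular=[
    [0,0,0],
    [0,0,0],
  ],
  claw=[0,0],
)

```text
t: 3.6
tcp_pos: [0.5554, 0.0727, 0.0126]
tool_rot: [1.237, 1.193, -1.24]
wrist_force: [-0.8, 0.7, 4.5]
width: 0.0
```

Emit:
send_rows(
  translation=[
    [-0.02,-0.02,0],
    [-0.04,-0.04,0],
    [-0.04,-0.04,0],
    [-0.04,-0.04,0],
  ],
  angular=[
    [0,0,0],
    [0,0,0],
    [0,0,0],
    [0,0,0],
  ],
  claw=[0,0,0,0],
)

```text
t: 4.1
tcp_pos: [0.5535, 0.0728, 0.0145]
tool_rot: [1.237, 1.193, -1.24]
wrist_force: [0.6, 0.0, 0.0]
width: -0.0001
```

Run:
```python
from meas import *
s=manip.read_state();print(s["tcp_pos"],s["wrist_force"],s["moment"])
C=cam("wrist");p,d=manip.snapshot("wrist")
# depth cloud: plate height & ring top height (0.54<..)
K,R,o=C;v,u=np.mgrid[0:480,0:640];P=np.stack([(u-K[0,2])/K[0,0]*d,(v-K[1,2])/K[1,1]*d,d],-1)@R.T+o
ok=d>0
def st(x0,x1,y0,y1,zm=.05):
    m=ok&(P[...,0]>x0)&(P[...,0]<x1)&(P[...,1]>y0)&(P[...,1]<y1)&(P[...,2]<zm);z=P[...,2][m];return m.sum(),np.percentile(z,[5,50,95]).round(4) if m.any() else 0
print("plate",st(.5,.53,.08,.1),"rail",st(.626,.638,.06,.11),"bench",st(.5,.6,.15,.18))
g=p.mean(2);m=ok&(P[...,2]>.0155)&(P[...,2]<.026)&(P[...,0]>.55)&(P[...,0]<.615)&(P[...,1]>.045)&(P[...,1]<.10)&(g>120)
q=P[m];print("ring top",len(q));A=np.c_[q[:,:2]-q[:,:2].mean(0),np.ones(len(q))];print(np.linalg.lstsq(A,q[:,2],rcond=None)[0],q.min(0),q.max(0))
cv2.imwrite("pics/v3.png",p[120:420,200:500,::-1])
```

```text
[0.55347182 0.072792   0.01450733] [0.58124984 0.02375828 0.03597516] [ 0.00272409 -0.03036576  0.00512549]
plate (np.int64(2498), array([0.0056, 0.0065, 0.0075])) rail (np.int64(2816), array([0.0146, 0.0156, 0.0168])) bench (np.int64(17524), array([-0.001 ,  0.0002,  0.0143]))
ring top 1583
[-0.0018265  -0.00412899  0.0201967 ] [0.56415202 0.05873831 0.01571657] [0.60583071 0.09358136 0.02562399]
```

View pics/v3.png

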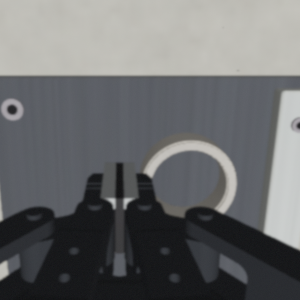

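The ring is still flat (top at 20 mm, tilt near 0). The force vanished when I raised 2 mm, so the tips had been brushing the plate. I'll stay at z ≈ 15 mm and carry on to the rail slowly.

Emit:
send_rows(
  translation=[
    [-0.01,0.04,0],
    [-0.01,0.08,0],
    [-0.01,0.12,0],
    [-0.01,0.16,0],
    [-0.01,0.2,0],
    [-0.01,0.24,0],
    [-0.01,0.28,0],
    [-0.01,0.31,0],
    [-0.01,0.33,0],
    [-0.01,0.34,0],
    [-0.01,0.34,0],
  ],
  angular=[
    [0,0,0],
    [0,0,0],
    [0,0,0],
    [0,0,0],
    [0,0,0],
    [0,0,0],
    [0,0,0],
    [0,0,0],
    [0,0,0],
    [0,0,0],
    [0,0,0],
  ],
  claw=[0,0,0,0,0,0,0,0,0,0,0],
)

```text
t: 5.52
tcp_pos: [0.5705, 0.0721, 0.015]
tool_rot: [1.237, 1.193, -1.24]
wrist_force: [-0.7, 0.4, 0.5]
width: -0.0001
```

Emit:
send_rows(
  translation=[
    [0,0.02,0],
    [0,0.02,0],
  ],
  angular=[
    [0,0,0],
    [0,0,0],
  ],
  claw=[0,0],
)

```text
t: 5.78
tcp_pos: [0.5717, 0.0721, 0.015]
tool_rot: [1.237, 1.192, -1.239]
wrist_force: [0.2, -0.4, -0.3]
width: -0.0003
```

Emit:
send_rows(
  translation=[
    [0,0.02,0],
    [0,0.02,0],
  ],
  angular=[
    [0,0,0],
    [0,0,0],
  ],
  claw=[0,0],
)

```text
t: 6.02
tcp_pos: [0.5728, 0.072, 0.015]
tool_rot: [1.237, 1.192, -1.239]
wrist_force: [-0.4, 0.6, 0.7]
width: -0.0003
```

```bash
cat > gap.py <<'E'
from meas import *
s=manip.read_state();print(s["t"],s["tcp_pos"].round(4),s["wrist_force"].round(1))
C=cam("wrist");p,d=manip.snapshot("wrist");x,y=s["tcp_pos"][:2]
o=ortho(C,p,.53,.65,y-.05,y+.08,.020,.00025);g=cv2.GaussianBlur(o,(0,0),2).mean(2)
# bright ring outer edge on left half: fit circle to bright pixels left side
m=(g>120).astype(np.uint8);Y=(y+.08-.00025*np.arange(o.shape[1]));X=.65-.00025*np.arange(o.shape[0])
rail=.0389*Y+.6198
m[X[:,None]>rail[None,:]-.0005]=0
cs,_=cv2.findContours(m,cv2.RETR_EXTERNAL,cv2.CHAIN_APPROX_NONE);c=max(cs,key=cv2.contourArea)[:,0]
cx=X[c[:,1]];cy=Y[c[:,0]]
k=(cx>x+.012)&(cx<.0389*cy+.6198-.002)&(cy>cy.max()-.022)
A=np.c_[2*cx[k],2*cy[k],np.ones(k.sum())];a=np.linalg.lstsq(A,cx[k]**2+cy[k]**2,rcond=None)[0]
r=(a[2]+a[0]**2+a[1]**2)**.5;print("ring",a[:2].round(4),"r",r.round(4),"dist to face-21.5: %.4f"%((.0389*a[1]+.6198-a[0])*.99924-.0215),k.sum())
cv2.imwrite("pics/g.png",o[:,:,::-1])
E
python3 gap.py
```

```text
6.025 [0.5728 0.072  0.015 ] [-0.4  0.6  0.7]
ring [ 0.6042 -0.0952] r 0.2475 dist to face-21.5: -0.0097 155
```

View pics/g.png

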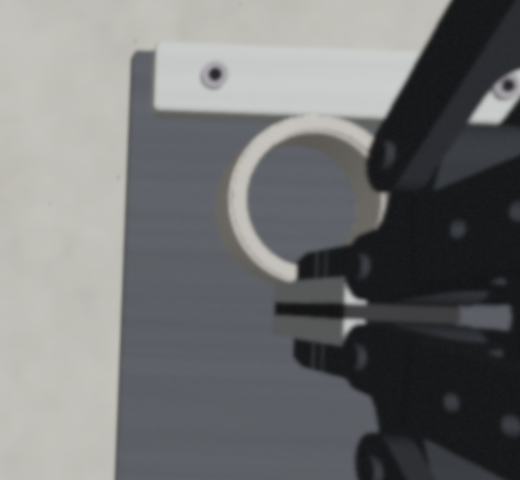

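The ring's top edge at (310,115) is about 1–1.5 mm short of the rail once parallax is allowed for. Nudging in with the force watched.

Emit:
send_rows(
  translation=[
    [0,0.01,0],
    [0,0.02,0],
    [0,0.03,0],
  ],
  angular=[
    [0,0,0],
    [0,0,0],
    [0,0,0],
  ],
  claw=[0,0,0],
)

```text
t: 6.45
tcp_pos: [0.5743, 0.072, 0.015]
tool_rot: [1.237, 1.192, -1.239]
wrist_force: [-1.1, 1.0, -0.5]
width: -0.0003
```

Emit:
send_rows(
  translation=[
    [0,0.015,0],
    [0,0.015,0],
  ],
  angular=[
    [0,0,0],
    [0,0,0],
  ],
  claw=[0,0],
)

```text
t: 6.7
tcp_pos: [0.5744, 0.072, 0.0149]
tool_rot: [1.237, 1.193, -1.24]
wrist_force: [-2.3, 0.2, 1.4]
width: -0.0002
```

Emit:
send_rows(
  translation=[
    [0,0.02,0],
    [0,0.02,0],
  ],
  angular=[
    [0,0,0],
    [0,0,0],
  ],
  claw=[0,0],
)

```text
t: 6.95
tcp_pos: [0.5746, 0.072, 0.0149]
tool_rot: [1.236, 1.195, -1.242]
wrist_force: [-3.6, -0.7, 2.9]
width: -0.0002
```

The ring is firmly on the rail: the force is building with no motion. Now back off, lift, turn 20° so the push also presses the ring against the rail, and come down on the left of the ring.

Emit:
send_rows(
  translation=[
    [0,-0.1,0],
    [0,-0.3,0],
    [-0.3,-0.3,0],
    [-0.8,-0.2,-0.2],
    [-0.8,0,-0.5],
    [-0.8,0.22,-0.84],
    [-0.8,0.22,-0.84],
    [-0.4,0.22,-0.84],
    [-0.05,0.22,-0.84],
    [0,0.22,-0.84],
    [0,0.22,-0.84],
  ],
  angular=[
    [0,0,0],
    [0,0,0],
    [0,0,0],
    [-1,0,0],
    [-2.5,0,0],
    [-4,0,0],
    [-4,0,0],
    [-4,0,0],
    [-4,0,0],
    [-4,0,0],
    [-4,0,0],
  ],
  claw=[0,0,0,0,0,0,0,0,0,0,0],
)

```text
t: 8.32
tcp_pos: [0.587, 0.1132, 0.0146]
tool_rot: [0.977, 1.345, -0.982]
wrist_force: [0.6, 0.3, -0.1]
width: 0.0001
```

```bash
python3 look.py v4
```

```text
{'t': np.float64(8.325), 'tcp_pos': array([0.587 , 0.1132, 0.0146]), 'tool_rot': array([ 0.9766,  1.345 , -0.9817]), 'wrist_force': array([ 0.6217,  0.2894, -0.0534]), 'width': np.float64(0.0001)}
```

View pics/v4.png

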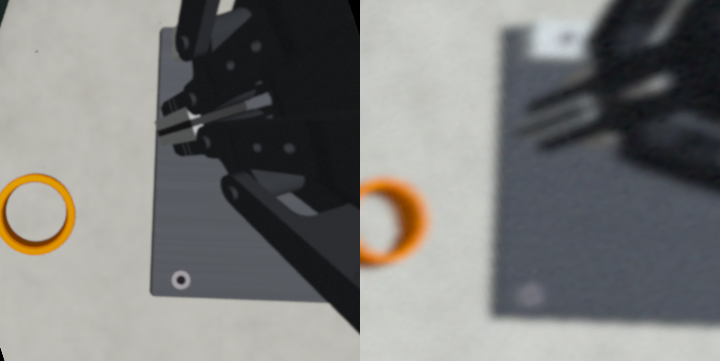

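The tips are down left of the ring at about 11 mm gap; the ring itself is hidden behind the hand. Start sliding towards −y of the plate.

Emit:
send_rows(
  translation=[
    [-0.008,-0.034,0.094],
    [-0.008,-0.068,0.188],
    [-0.008,-0.103,0.282],
    [-0.008,-0.137,0.376],
    [-0.008,-0.171,0.47],
    [-0.008,-0.205,0.564],
    [-0.008,-0.239,0.658],
    [-0.008,-0.274,0.752],
    [-0.008,-0.308,0.846],
    [-0.008,-0.342,0.94],
    [-0.008,-0.376,1.034],
    [-0.008,-0.41,1.128],
    [-0.008,-0.445,1.222],
    [-0.008,-0.465,1.278],
    [-0.008,-0.479,1.316],
    [-0.008,-0.479,1.316],
  ],
  angular=[
    [0,0,0],
    [0,0,0],
    [0,0,0],
    [0,0,0],
    [0,0,0],
    [0,0,0],
    [0,0,0],
    [0,0,0],
    [0,0,0],
    [0,0,0],
    [0,0,0],
    [0,0,0],
    [0,0,0],
    [0,0,0],
    [0,0,0],
    [0,0,0],
  ],
  claw=[0,0,0,0,0,0,0,0,0,0,0,0,0,0,0,0],
)

```text
t: 10.42
tcp_pos: [0.5849, 0.0431, 0.0155]
tool_rot: [0.976, 1.344, -0.981]
wrist_force: [-0.9, 1.1, 1.6]
width: -0.0
```

Run:
```python
from meas import *
s=manip.read_state();print(s["t"],s["tcp_pos"],s["wrist_force"])
q,_=manip.snapshot("side");t,_=manip.snapshot("top");p,_=manip.snapshot("wrist")
u,v=proj(cam("side"),s["tcp_pos"])[0].astype(int);a,b=proj(cam("top"),s["tcp_pos"])[0].astype(int)
i1=cv2.resize(q[v-60:v+60,u-60:u+60],(400,400),interpolation=3);i2=cv2.resize(t[b-50:b+50,a-50:a+50],(400,400),interpolation=3)
cv2.imwrite("pics/v5.png",np.hstack([i1,i2])[:,:,::-1])
```

```text
10.425 [0.58485071 0.04306192 0.01550088] [-0.90226293  1.05993403  1.58826612]
```

View pics/v5.png

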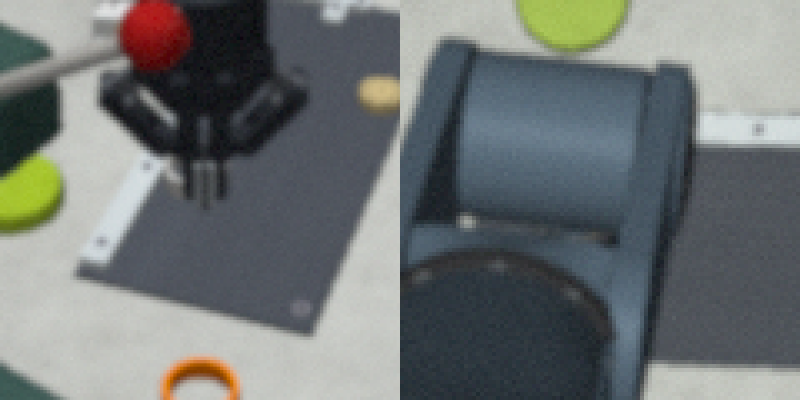

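The ring is just visible at (172,175), between the fingers and the rail and touching the rail. Contact forces are about 1 N. Continuing.

Emit:
send_rows(
  translation=[
    [0.004,-0.032,0.095],
    [0.004,-0.064,0.19],
    [0.004,-0.096,0.284],
    [0.004,-0.128,0.379],
    [0.004,-0.16,0.474],
    [0.004,-0.192,0.569],
    [0.004,-0.224,0.664],
    [0.004,-0.256,0.758],
    [0.004,-0.288,0.853],
    [0.004,-0.32,0.948],
    [0.004,-0.352,1.043],
    [0.004,-0.384,1.138],
    [0.004,-0.416,1.232],
    [0.004,-0.448,1.327],
    [0.004,-0.48,1.422],
    [0.004,-0.512,1.517],
    [0.004,-0.544,1.612],
    [0.004,-0.562,1.665],
    [0.004,-0.575,1.704],
  ],
  angular=[
    [0,0,0],
    [0,0,0],
    [0,0,0],
    [0,0,0],
    [0,0,0],
    [0,0,0],
    [0,0,0],
    [0,0,0],
    [0,0,0],
    [0,0,0],
    [0,0,0],
    [0,0,0],
    [0,0,0],
    [0,0,0],
    [0,0,0],
    [0,0,0],
    [0,0,0],
    [0,0,0],
    [0,0,0],
  ],
  claw=[0,0,0,0,0,0,0,0,0,0,0,0,0,0,0,0,0,0,0],
)

```text
t: 12.95
tcp_pos: [0.5834, -0.047, 0.0151]
tool_rot: [0.976, 1.344, -0.981]
wrist_force: [-0.5, 0.1, 0.3]
width: -0.0001
```

Run:
```python
from meas import *
s=manip.read_state();print(s["t"],s["tcp_pos"],s["wrist_force"])
q,_=manip.snapshot("side");t,_=manip.snapshot("top")
u,v=proj(cam("side"),s["tcp_pos"])[0].astype(int);a,b=proj(cam("top"),s["tcp_pos"])[0].astype(int)
i1=cv2.resize(q[v-50:v+50,u-50:u+50],(400,400),interpolation=3);i2=cv2.resize(t[b-50:b+50,a-50:a+50],(400,400),interpolation=3)
cv2.imwrite("pics/v6.png",np.hstack([i1,i2])[:,:,::-1])
# stop inner face from wrist picture w0 at z=.015
w=np.load("w0.npz");o=ortho((w["K"],w["R"],w["o"]),w["p"],.575,.605,-.215,-.175,.015,.00025).mean(2)
for x0 in (.606,.600,.596):
    o=ortho((w["K"],w["R"],w["o"]),w["p"],x0-.004,x0,-.215,-.18,.015,.00025).mean((0,2));g=np.gradient(o);i=g.argmax();print(x0,-.18-i*.00025,g[i].round(1))
T=np.load("top0.npz")
for x0 in (.606,.600,.596):
    o=ortho(cam("top"),T["p"],x0-.004,x0,-.215,-.18,.015,.00025).mean((0,2));g=np.gradient(o);i=g.argmax();print("top",x0,-.18-i*.00025)
```

```text
12.95 [ 0.58339984 -0.04699309  0.01509249] [-0.52573673  0.10983287  0.28084629]
0.606 -0.1965 6.4
0.6 -0.19574999999999998 6.2
0.596 -0.19574999999999998 6.6
top 0.606 -0.19774999999999998
top 0.6 -0.19724999999999998
top 0.596 -0.19524999999999998
```

View pics/v6.png

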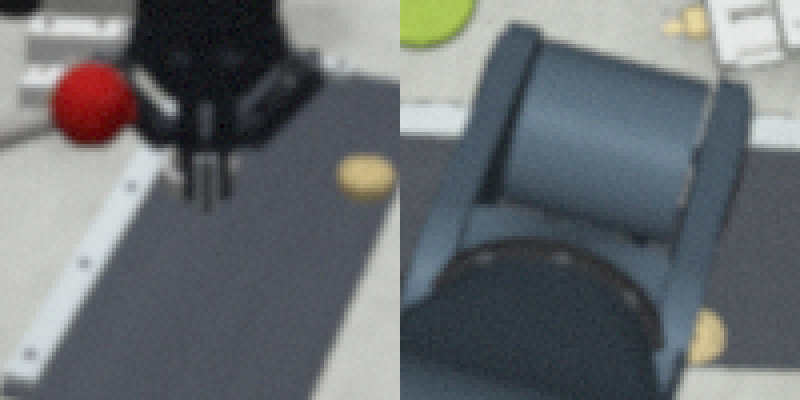

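The ring is still at the rail (left at (175,178), with a sliver to the right of the fingers). The stop face is at y ≈ −0.196, so about 96 mm remain. Move 84 mm, then go in by force.

Emit:
send_rows(
  translation=[
    [0.004,-0.034,0.094],
    [0.004,-0.068,0.188],
    [0.004,-0.103,0.282],
    [0.004,-0.137,0.376],
    [0.004,-0.171,0.47],
    [0.004,-0.205,0.564],
    [0.004,-0.239,0.658],
    [0.004,-0.274,0.752],
    [0.004,-0.308,0.846],
    [0.004,-0.342,0.94],
    [0.004,-0.376,1.034],
    [0.004,-0.41,1.128],
    [0.004,-0.445,1.222],
    [0.004,-0.479,1.316],
    [0.004,-0.513,1.41],
    [0.004,-0.54,1.485],
    [0.004,-0.561,1.541],
    [0.004,-0.575,1.579],
    [0.004,-0.575,1.579],
  ],
  angular=[
    [0,0,0],
    [0,0,0],
    [0,0,0],
    [0,0,0],
    [0,0,0],
    [0,0,0],
    [0,0,0],
    [0,0,0],
    [0,0,0],
    [0,0,0],
    [0,0,0],
    [0,0,0],
    [0,0,0],
    [0,0,0],
    [0,0,0],
    [0,0,0],
    [0,0,0],
    [0,0,0],
    [0,0,0],
  ],
  claw=[0,0,0,0,0,0,0,0,0,0,0,0,0,0,0,0,0,0,0],
)

```text
t: 15.42
tcp_pos: [0.5803, -0.1313, 0.0149]
tool_rot: [0.976, 1.343, -0.981]
wrist_force: [-0.4, -0.3, 0.5]
width: 0.0001
```

Emit:
send_rows(
  translation=[
    [0,-0.014,0.038],
    [0,-0.027,0.075],
    [0,-0.041,0.113],
    [0,-0.041,0.113],
  ],
  angular=[
    [0,0,0],
    [0,0,0],
    [0,0,0],
    [0,0,0],
  ],
  claw=[0,0,0,0],
)

```text
t: 15.92
tcp_pos: [0.5801, -0.1376, 0.0149]
tool_rot: [0.976, 1.343, -0.981]
wrist_force: [0.1, -0.5, 0.8]
width: 0.0002
```

Now 1–1.5 mm steps until the force rises.

Emit:
send_rows(
  translation=[
    [0,-0.007,0.019],
    [0,-0.014,0.038],
    [0,-0.014,0.038],
  ],
  angular=[
    [0,0,0],
    [0,0,0],
    [0,0,0],
  ],
  claw=[0,0,0],
)

```text
t: 16.3
tcp_pos: [0.5801, -0.1398, 0.0149]
tool_rot: [0.976, 1.343, -0.981]
wrist_force: [-0.7, -0.5, -0.7]
width: -0.0003
```

Emit:
send_rows(
  translation=[
    [0,-0.007,0.019],
    [0,-0.01,0.028],
    [0,-0.01,0.028],
  ],
  angular=[
    [0,0,0],
    [0,0,0],
    [0,0,0],
  ],
  claw=[0,0,0],
)

```text
t: 16.68
tcp_pos: [0.58, -0.1414, 0.0149]
tool_rot: [0.976, 1.343, -0.981]
wrist_force: [-0.1, 1.0, 0.9]
width: -0.0
```

Emit:
send_rows(
  translation=[
    [0,-0.007,0.019],
    [0,-0.01,0.028],
    [0,-0.01,0.028],
  ],
  angular=[
    [0,0,0],
    [0,0,0],
    [0,0,0],
  ],
  claw=[0,0,0],
)

```text
t: 17.05
tcp_pos: [0.5799, -0.1429, 0.0149]
tool_rot: [0.976, 1.343, -0.981]
wrist_force: [-0.0, 0.5, -0.3]
width: -0.0001
```

Emit:
send_rows(
  translation=[
    [0,-0.007,0.019],
    [0,-0.01,0.028],
    [0,-0.01,0.028],
  ],
  angular=[
    [0,0,0],
    [0,0,0],
    [0,0,0],
  ],
  claw=[0,0,0],
)

```text
t: 17.42
tcp_pos: [0.5799, -0.1445, 0.0149]
tool_rot: [0.976, 1.343, -0.981]
wrist_force: [-0.6, 0.2, -0.2]
width: 0.0002
```

Emit:
send_rows(
  translation=[
    [0,-0.007,0.019],
    [0,-0.01,0.028],
    [0,-0.01,0.028],
  ],
  angular=[
    [0,0,0],
    [0,0,0],
    [0,0,0],
  ],
  claw=[0,0,0],
)

```text
t: 17.8
tcp_pos: [0.5798, -0.1459, 0.0148]
tool_rot: [0.976, 1.343, -0.981]
wrist_force: [0.3, 0.4, -0.9]
width: 0.0
```

```bash
cat > v.py <<'E'
from meas import *
import sys
s=manip.read_state();print(s["t"],s["tcp_pos"],s["wrist_force"])
C=cam("wrist");p,_=manip.snapshot("wrist");q,_=manip.snapshot("side");t,_=manip.snapshot("top")
b=(.545,.645,-.22,-.12);s=.00025
f=[ortho(C,p,*b,.02,s),ortho(cam("side"),q,*b,.02,s)]
np.savez(sys.argv[1],p=p,q=q,t=t,R=C[1],o=C[2],K=C[0])
cv2.imwrite(f"pics/{sys.argv[1]}.png",np.hstack(f)[:,:,::-1])
E
python3 v.py v7
```

```text
17.8 [ 0.57981168 -0.14590157  0.01484136] [ 0.30046648  0.35548155 -0.9269027 ]
```

View pics/v7.png

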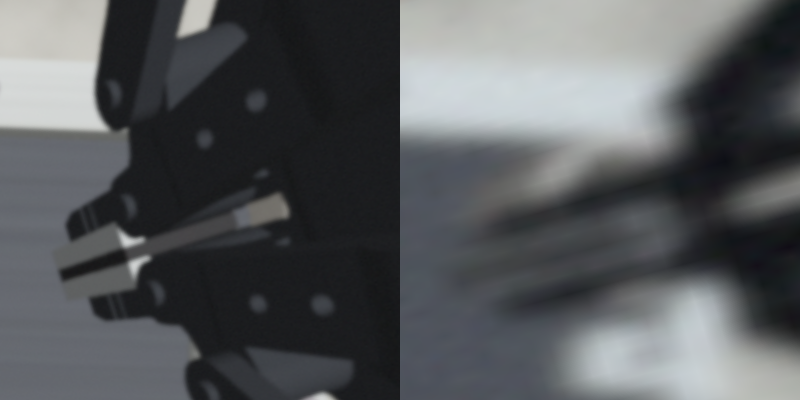

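In the right panel the ring's left rim is at about column 500 (y ≈ −0.145), so it is on the rail but still several mm short of home. Continuing.

Emit:
send_rows(
  translation=[
    [0,-0.007,0.019],
    [0,-0.014,0.038],
    [0,-0.017,0.047],
    [0,-0.017,0.047],
  ],
  angular=[
    [0,0,0],
    [0,0,0],
    [0,0,0],
    [0,0,0],
  ],
  claw=[0,0,0,0],
)

```text
t: 18.45
tcp_pos: [0.5788, -0.1465, 0.0148]
tool_rot: [0.978, 1.346, -0.981]
wrist_force: [-0.1, 6.1, 2.9]
width: -0.0001
```

Emit:
send_rows(
  translation=[
    [0,-0.007,0.019],
    [0,-0.01,0.028],
    [0,-0.01,0.028],
  ],
  angular=[
    [0,0,0],
    [0,0,0],
    [0,0,0],
  ],
  claw=[0,0,0],
)

```text
t: 18.82
tcp_pos: [0.5783, -0.1466, 0.0148]
tool_rot: [0.979, 1.348, -0.981]
wrist_force: [-0.1, 7.0, 2.2]
width: 0.0002
```

Emit:
send_rows(
  translation=[
    [0,-0.007,0.019],
    [0,-0.01,0.028],
    [0,-0.01,0.028],
  ],
  angular=[
    [0,0,0],
    [0,0,0],
    [0,0,0],
  ],
  claw=[0,0,0],
)

```text
t: 19.2
tcp_pos: [0.5777, -0.1467, 0.0148]
tool_rot: [0.981, 1.35, -0.981]
wrist_force: [0.0, 6.2, 3.0]
width: -0.0
```

It stalled at y ≈ −0.1466 with 6–7 N, so the ring is against the stop. Backing straight off, lifting and moving clear to check.

Emit:
send_rows(
  translation=[
    [0,0,-0.05],
    [0,0,-0.15],
    [0,0.05,-0.4],
    [-0.6,0.05,-0.4],
    [-1.5,0.2,-0.6],
    [-2.5,0.6,-1.2],
    [-3.5,1.2,-2],
    [-4.3,1.8,-3],
    [-4.3,1.8,-3],
    [-4.3,1.8,-3],
    [-4.3,1.8,-3],
  ],
  angular=[
    [0,0,0],
    [0,0,0],
    [0,0,0],
    [0,0,0],
    [1,0,0],
    [2,0,0],
    [3,0,0],
    [4,0,0],
    [4,0,0],
    [4,0,0],
    [4,0,0],
  ],
  claw=[0,0,0,0,0,0,0,0,0,0,0],
)

```text
t: 20.58
tcp_pos: [0.6184, 0.0212, 0.2287]
tool_rot: [1.238, 1.203, -1.246]
wrist_force: [-0.3, -1.2, -0.6]
width: -0.0001
```

Run:
```python
from meas import *
s=manip.read_state();print(s["t"],s["tcp_pos"],s["wrist_force"])
C=cam("wrist");p,_=manip.snapshot("wrist");t,_=manip.snapshot("top");q,_=manip.snapshot("side")
np.savez("w8",p=p,q=q,t=t,R=C[1],o=C[2],K=C[0]);print("rail",fitlines(C,p))
b=(.48,.64,-.22,-.06);o=[ortho(c,i,*b,.015,.0004) for c,i in((C,p),(cam("side"),q))]
cv2.imwrite("pics/v8.png",np.hstack(o)[:,:,::-1])
```

```text
20.575 [0.61839975 0.02124326 0.22866275] [-0.34131961 -1.20472987 -0.55369095]
rail (array([0.04231368, 0.61959345]), np.int64(30), 50, np.float64(0.0001597798510169529))
```

The picture limit is reached, so I'll check numerically with the depth cloud (ring top 20 mm against bar tops 15 mm) and edge fits.

```bash
cat > fin.py <<'E'
from meas import *
from scipy.optimize import least_squares
a,b0=.0389,.6198; ex=np.array([.99924,-.0389]);ey=np.array([.0389,.99924])
def plate(P):  # plate xy using rail fit and stop inner face y=-.196 at x~.60
    cor=np.array([a*-.196+b0,-.196]);return (P-cor)@np.c_[ex,ey]+[.055,-.150]
def cloud(C,d):
    K,R,o=C;v,u=np.mgrid[0:480,0:640];return np.stack([(u-K[0,2])/K[0,0]*d,(v-K[1,2])/K[1,1]*d,d],-1)@R.T+o
for n in ("wrist","side","top"):
    C=cam(n);ds=[];ps=[]
    for _ in range(3): p,d=manip.snapshot(n);ds.append(d);ps.append(p)
    d=np.median(ds,0);P=cloud(C,d);box=(d>0)&(P[...,0]>.55)&(P[...,0]<.64)&(P[...,1]>-.23)&(P[...,1]<-.10)
    z=P[...,2];rail=box&(P[...,0]>a*P[...,1]+b0+.004)&(P[...,0]<a*P[...,1]+b0+.014)
    off=np.median(z[rail])-.015
    m=box&(z-off>.0178)&(z-off<.024)&(P[...,0]<a*P[...,1]+b0+.003);Q=P[m][:,:2]
    print(n,"off %.4f n %d"%(off,len(Q)),"z med %.4f"%(np.median(z[m])-off) if len(Q) else "")
    if len(Q)>30:
        f=least_squares(lambda c:np.hypot(*(Q-c).T)-.0200,Q.mean(0),loss="soft_l1",f_scale=.001).x
        r=np.hypot(*(Q-f).T);print(" ring",f.round(4),"plate",plate(f).round(4),"r med %.4f"%np.median(r),"span plate",np.percentile(plate(Q),[2,98],axis=0).round(4).tolist())
    np.savez("f_"+n,p=np.mean(ps,0).astype(np.uint8),d=d)
s=manip.read_state();print(s["t"])
E
python3 fin.py
python3 - <<'E'
from fin import plate
E
true
```

```text
wrist off nan n 0 
side off 0.0005 n 68 z med 0.0198
 ring [ 0.5895 -0.1751] plate [ 0.0316 -0.13  ] r med 0.0192 span plate [[0.0114, -0.1502], [0.0513, -0.1095]]
top off -0.0001 n 106 z med 0.0200
 ring [ 0.5925 -0.1762] plate [ 0.0345 -0.131 ] r med 0.0199 span plate [[-0.0036, -0.1601], [0.055, -0.1111]]
21.175
wrist off nan n 0 
side off 0.0006 n 66 z med 0.0197
 ring [ 0.5895 -0.1754] plate [ 0.0316 -0.1303] r med 0.0195 span plate [[0.0114, -0.1549], [0.0514, -0.1101]]
top off -0.0002 n 112 z med 0.0195
 ring [ 0.5924 -0.1764] plate [ 0.0345 -0.1312] r med 0.0199 span plate [[0.0016, -0.1602], [0.0562, -0.1112]]
21.625
  return _methods._mean(a, axis=axis, dtype=dtype,
  ret = ret.dtype.type(ret / rcount)
  return _methods._mean(a, axis=axis, dtype=dtype,
  ret = ret.dtype.type(ret / rcount)
```

Ring ≈ plate (33, −130) against a nest of (33, −128), which is within calibration. I'll check the gaps relative to rail and stop within the same camera.

Run:
```python
from meas import *
def edge(C,p,x0,x1,y0,y1,z,ax,s=.00025):
    o=ortho(C,p,x0,x1,y0,y1,z,s).astype(float).mean(2).mean(1-ax)
    o=cv2.GaussianBlur(o[:,None],(0,0),3).ravel();g=-np.gradient(o) if ax==0 else np.gradient(o)
    i=np.abs(np.gradient(o)).argmax();return (x1 if ax==0 else y1)-i*s
for n in("top","side","wrist"):
    p=np.load("f_"+n+".npz")["p"]
    if n=="wrist":
        w=np.load("w8.npz");C=(w["K"],w["R"],w["o"]);p=w["p"]
    else: C=cam(n)
    print(n,"rail face x at y:",[(round(y,3),round(edge(C,p,.595,.632,y-.003,y+.003,.015,0),4)) for y in(-.13,-.12,-.11,-.10,-.08,-.05,0,.05,.09)])
    print("  stop face y at x<lip:",[(x,round(edge(C,p,x-.002,x+.002,-.21,-.18,.015,1),4)) for x in(.545,.55,.56)])
    # dark hole of the ring, rim plane z=.020
    o=ortho(C,p,.56,.625,-.21,-.14,.020,.00025);g=cv2.GaussianBlur(o,(0,0),2).mean(2)
    m=(g<cv2.threshold(g.astype(np.uint8),0,255,cv2.THRESH_OTSU)[0]).astype(np.uint8)
    cs,_=cv2.findContours(m,cv2.RETR_LIST,cv2.CHAIN_APPROX_NONE)
    for c in cs:
        A=cv2.contourArea(c)*.00025**2
        if A>3e-4:
            (u,v),r=cv2.minEnclosingCircle(c);print("  hole?",round(.625-v*.00025,4),round(-.14-u*.00025,4),"D %.4f Darea %.4f"%(2*r*.00025,2*(A/np.pi)**.5))
```

```text
top rail face x at y: [(-0.13, np.float64(0.6165)), (-0.12, np.float64(0.6178)), (-0.11, np.float64(0.6178)), (-0.1, np.float64(0.617)), (-0.08, np.float64(0.6182)), (-0.05, np.float64(0.62)), (0, np.float64(0.623)), (0.05, np.float64(0.6215)), (0.09, np.float64(0.625))]
  stop face y at x<lip: [(0.545, np.float64(-0.1935)), (0.55, np.float64(-0.195)), (0.56, np.float64(-0.2065))]
  hole? 0.5927 -0.1756 D 0.0344 Darea 0.0329
  hole? 0.5876 -0.1634 D 0.0720 Darea 0.0404
side rail face x at y: [(-0.13, np.float64(0.6135)), (-0.12, np.float64(0.614)), (-0.11, np.float64(0.6145)), (-0.1, np.float64(0.6148)), (-0.08, np.float64(0.6155)), (-0.05, np.float64(0.617)), (0, np.float64(0.6188)), (0.05, np.float64(0.6212)), (0.09, np.float64(0.6225))]
  stop face y at x<lip: [(0.545, np.float64(-0.1928)), (0.55, np.float64(-0.1965)), (0.56, np.float64(-0.1962))]
  hole? 0.5856 -0.1603 D 0.0650 Darea 0.0530
wrist rail face x at y: [(-0.13, np.float64(0.6145)), (-0.12, np.float64(0.6152)), (-0.11, np.float64(0.6185)), (-0.1, np.float64(0.6058)), (-0.08, np.float64(0.6068)), (-0.05, np.float64(0.6175)), (0, np.float64(0.6198)), (0.05, np.float64(0.6218)), (0.09, np.float64(0.6232))]
  stop face y at x<lip: [(0.545, np.float64(-0.207)), (0.55, np.float64(-0.1972)), (0.56, np.float64(-0.1815))]
  hole? 0.6069 -0.1847 D 0.0364 Darea 0.0252
  hole? 0.5926 -0.1749 D 0.0952 Darea 0.0758
```

Corrected for each camera's own rail bias, the ring is within about 0.5 mm of the rail and at the stop. The last push had little force into the rail, so I'll add a gentle diagonal (45°) press into the corner with the time left.

Emit:
send_rows(
  translation=[
    [0.5,-0.3,0.8],
    [1.2,-0.6,1.7],
    [2,-0.9,2.5],
    [2.8,-1.06,3.1],
    [3.37,-1.06,3.28],
    [3.37,-1.06,3.28],
    [3.37,-1.06,3.28],
    [3.37,-1.06,3.28],
  ],
  angular=[
    [-2,0,0],
    [-4,0,0],
    [-6,0,0],
    [-8,0,0],
    [-9,0,0],
    [-9,0,0],
    [-9,0,0],
    [-9,0,0],
  ],
  claw=[0,0,0,0,0,0,0,0],
)

```text
t: 22.62
tcp_pos: [0.5599, -0.138, 0.0631]
tool_rot: [0.648, 1.48, -0.644]
wrist_force: [-1.5, -0.1, -0.3]
width: 0.0
```

Run:
```python
from h import *
s=manip.read_state();M=Ro.from_rotvec(s["tool_rot"]).as_matrix();print(M.round(3),s["tcp_pos"],s["joint_pos"].round(2))
d=np.array([.5602,-.1413,.015])-s["tcp_pos"];print((M.T@d/.05).round(3))
r=np.array([.5905,-.174,.015])-s["tcp_pos"];print("ring in tool mm",(M.T@r*1000).round(1))
```

```text
[[-0.006  0.735  0.678]
 [ 0.005  0.678 -0.735]
 [-1.    -0.001 -0.008]] [ 0.55990765 -0.13804095  0.06310151] [-0.44  0.7   1.68  0.    0.77 -1.18]
[ 0.962 -0.039  0.059]
ring in tool mm [47.7 -1.9 47.5]
```

Emit:
send_rows(
  translation=[
    [0.5,-0.04,0],
    [0.9,-0.04,0],
    [0.96,-0.04,0],
    [0.96,-0.04,0],
    [0.96,-0.04,0.06],
    [0.96,-0.04,0.12],
    [0.96,-0.04,0.18],
    [0.96,-0.04,0.22],
    [0.96,-0.04,0.24],
    [0.96,-0.04,0.24],
  ],
  angular=[
    [0,0,0],
    [0,0,0],
    [0,0,0],
    [0,0,0],
    [0,0,0],
    [0,0,0],
    [0,0,0],
    [0,0,0],
    [0,0,0],
    [0,0,0],
  ],
  claw=[0,0,0,0,0,0,0,0,0,0],
)

```text
t: 23.88
tcp_pos: [0.5663, -0.148, 0.0149]
tool_rot: [0.648, 1.48, -0.644]
wrist_force: [-0.0, 0.2, -0.5]
width: -0.0001
```

Emit:
send_rows(
  translation=[
    [0,0,0.02],
    [0,0,0.04],
    [0,0,0.04],
  ],
  angular=[
    [0,0,0],
    [0,0,0],
    [0,0,0],
  ],
  claw=[0,0,0],
)

```text
t: 24.25
tcp_pos: [0.5677, -0.1495, 0.0149]
tool_rot: [0.648, 1.48, -0.644]
wrist_force: [-0.8, 0.2, 0.8]
width: 0.0001
```

Emit:
send_rows(
  translation=[
    [0,0,0.02],
    [0,0,0.03],
    [0,0,0.03],
  ],
  angular=[
    [0,0,0],
    [0,0,0],
    [0,0,0],
  ],
  claw=[0,0,0],
)

```text
t: 24.62
tcp_pos: [0.5688, -0.1507, 0.0149]
tool_rot: [0.648, 1.48, -0.644]
wrist_force: [0.1, -0.2, -0.1]
width: 0.0001
```

Emit:
send_rows(
  translation=[
    [0,0,0.02],
    [0,0,0.03],
    [0,0,0.03],
  ],
  angular=[
    [0,0,0],
    [0,0,0],
    [0,0,0],
  ],
  claw=[0,0,0],
)

```text
t: 25.0
tcp_pos: [0.5695, -0.1515, 0.0148]
tool_rot: [0.648, 1.481, -0.644]
wrist_force: [-0.2, 0.8, 0.1]
width: -0.0001
```

Emit:
send_rows(
  translation=[
    [0,0,0.02],
    [0,0,0.03],
    [0,0,0.03],
  ],
  angular=[
    [0,0,0],
    [0,0,0],
    [0,0,0],
  ],
  claw=[0,0,0],
)

```text
t: 25.38
tcp_pos: [0.5696, -0.1518, 0.0147]
tool_rot: [0.648, 1.483, -0.644]
wrist_force: [-2.4, 3.7, 2.3]
width: 0.0002
```

Emit:
send_rows(
  translation=[
    [0,0,0.02],
    [0,0,0.03],
    [0,0,0.03],
  ],
  angular=[
    [0,0,0],
    [0,0,0],
    [0,0,0],
  ],
  claw=[0,0,0],
)

```text
t: 25.75
tcp_pos: [0.5696, -0.1518, 0.0146]
tool_rot: [0.649, 1.486, -0.644]
wrist_force: [-3.4, 4.9, 3.3]
width: -0.0
```

The press met solid resistance in both directions (−3.4, +4.9 N) with no motion, so the ring is against rail and stop. Backing off along the same line and clearing.

Emit:
send_rows(
  translation=[
    [0,0,-0.05],
    [0,0,-0.2],
    [0,0,-0.4],
    [-0.6,0,-0.4],
    [-1.6,0,-0.8],
    [-2.7,0,-1.6],
    [-3.8,0,-2.4],
    [-4.3,0,-2.8],
    [-4.3,0,-2.8],
    [-4.3,0,-2.8],
  ],
  angular=[
    [0,0,0],
    [0,0,0],
    [0,0,0],
    [0,0,0],
    [0,0,0],
    [0,0,0],
    [0,0,0],
    [0,0,0],
    [0,0,0],
    [0,0,0],
  ],
  claw=[0,0,0,0,0,0,0,0,0,0],
)

```text
t: 27.0
tcp_pos: [0.4771, -0.051, 0.2311]
tool_rot: [0.649, 1.486, -0.644]
wrist_force: [-0.5, -0.0, 0.5]
width: -0.0001
```

```bash
python3 fin.py 2>/dev/null
python3 - <<'E'
from meas import *
a,b=np.load("top0.npz")["p"],np.load("f_top.npz")["p"]
C=cam("top")
for nm,x,y in(("disc",.5100,-.0957),):
    for p,c in((np.load("w0.npz")["p"],None),(b,C),(np.load("f_side.npz")["p"],cam("side")),(np.load("side0.npz")["p"],cam("side")),(a,C)):
        if c is None: w=np.load("w0.npz");c=(w["K"],w["R"],w["o"])
        o=ortho(c,p,.48,.54,-.13,-.06,.016);h=cv2.cvtColor(o,cv2.COLOR_RGB2HSV);m=(h[...,1]>60)&(h[...,0]>12)&(h[...,0]<32)&(h[...,2]>110)
        v,u=np.nonzero(m);print(nm,(.54-.0005*v.mean()).round(4),(-.06-.0005*u.mean()).round(4),m.sum())
s=manip.read_state();print(s["t"],s["tcp_pos"],s["wrist_force"])
E
```

```text
wrist off 0.0012 n 10 z med 0.0205
side off 0.0006 n 64 z med 0.0198
 ring [ 0.5896 -0.1751] plate [ 0.0316 -0.13  ] r med 0.0195 span plate [[0.0113, -0.1513], [0.0509, -0.1095]]
top off -0.0001 n 102 z med 0.0199
 ring [ 0.5925 -0.1761] plate [ 0.0345 -0.1308] r med 0.0197 span plate [[-0.0009, -0.1599], [0.0559, -0.1093]]
27.45
disc 0.5097 -0.096 2015
disc nan nan 0
disc 0.5031 -0.096 3610
disc 0.5031 -0.0962 3560
disc 0.506 -0.1006 2770
27.45 [ 0.47705862 -0.05101443  0.23099946] [-0.41473098 -0.56837546  0.29525235]<stdin>:8: RuntimeWarning: Mean of empty slice.
  ret = ret.dtype.type(ret / rcount)
```

The ring didn't shift after the corner press, so it was already home. The disc is unmoved and the hand is clear. Handing in.

```bash
python3 -c "
from rig import manip;print(manip.close_job())"
```

```text
the job is handed in; nothing more can be done
None
```

I pushed the ring straight across to the rail and slid it along the rail with the shut fingertips turned 20°, so they also pressed it against the rail. It went into the corner pocket, got a light 45° press, and I handed the job in at 27.5 s with the hand clear.

**What the last checks showed:**
- **Ring home:** the corner press met solid resistance in both directions (about 3.4 N and 4.9 N) with no movement. The ring's position was unchanged before and after it, flat with its top at 20 mm.
- **Measured position:** the side camera put it at plate (31.6, −130.0) mm and the top camera at (34.5, −130.8) mm, against the nest at (33, −128) mm. The cameras disagree by about 3 mm across the rail. Corrected for how each sees the rail, both put the ring within about 0.5 mm of it. The 2–3 mm along the rail is roughly the calibration error.
- **Disc:** it did not move between the first and last side views (within 0.2 mm). In the last top view it could not be found, most likely because the arm hid it.

**What was off or not checked:**
- **Brush during the push:** early in the push across there was an unexpected upward force of about 7 N, probably the fingertips brushing the plate or the ring. I raised the hand 2–2.5 mm, and the ring measured flat straight afterwards.
- **Slide:** I saw the ring against the rail only at two points along the slide, because the hand hid it in between.
- **Final check:** I had used up the picture views, so the last check was by numbers only. I did not re-measure the tin, loupe, jar lid, marker or driver, but the hand kept clear of them.

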